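Swap two plinth bases and dry-stack their tops

ROBOT

A 7-joint arm with a two-finger parallel gripper is mounted at the origin on the work surface. World frame = base frame: x ahead of the robot, y to its left, z up, the work surface at z = 0. Lengths are in mm, angles in rad, forces in N, time in s.
With the tool pointing down it reaches from about 400 to 850 mm from the base axis. Payload 10.4 kg.
Tool frame: the origin (TCP) lies where the fingers leave the gripper's body, on its centre line; the fingertips stand 73 mm ahead of it and the grasp point (between the pads) lies 54 mm ahead of it; y points along the fingers, x is the direction in which the jaws open and shut, and the axes are right-handed (so a half turn about y gives the same grasp; the last joint's range is limited). The gripper opens to 85 mm and grips with 20 to 120 N. Pads are 22 mm wide; open, the fingers measure 114 mm over their backs; the gripper's body (76 mm by 85 mm) begins 54 mm behind the grasp point. The pads swing forward as they close: fully open they stand 13 mm farther back than shut.
Start: joints at [-1.337, 0.332, -0.065, 1.46, 0.022, 1.35, -0.088], TCP at [158.727, 604.524, 303.938] pointing down, gripper open.
Joint ranges: [-2.6, 2.6], [-0.5, 2.12], [-1.47, 1.34], [0.16, 2.42], [-1.27, 4.41], [0.06, 2.06], [-2.6, 2.6]. Speed limits (rad/s): [2.22, 2.22, 2.79, 2.79, 3.14, 3.14, 3.14].

INTERFACE

Orientations are given as a 3x3 rotation matrix whose columns are the frame's x, y, z axes.
In Python, from bench import manip gives the robot as it stands. The module is installed in compiled form; this text tells all that it offers.
- The arm moves only by the tool play_rows, never from a script. Its argument "motion" is a list of rows, each a list of 7 numbers: the turn, a rotation vector about the tool's x, y, z as a fraction of full scale, then the shift along the tool's x, y, z as a fraction of full scale, then the gripper's target within -1 to 1 (fully open at 1, half-way at 0, shut at -1). In form: [[wx, wy, wz, x, y, z, grip], ...]. A call has exactly 8 rows; each row shifts and turns the commanded pose from where the row before left it, along the tool's axes as they then stand; what a row does not reach is not made up. Full scale, the value 1, is 20 mm for a shift and 0.1 rad for a turn. A row lasts 1/10 s, in which the tool goes at most 50 mm and 8.59 degrees, less where a joint would pass 70% of its speed; a pose out of reach is approached as far as the arm can. A call with a number of a shift or a turn outside -1 to 1 is refused whole. A call with a gripper value outside its range is refused whole. The fingers move at their own pace and stop on an object; the grip force is fixed at half the most. Time passes only in rows, so rows that do not move let the fingers close, or fill a call up. It gives the time, the measured TCP pose, the force and the opening at its end, in the units of the state.
- manip.get_state(): the state, without advancing time (a new reading comes with each control period).
- manip.read_camera(name): name is "side" or "top"; returns a dict with "frame" (420x560x3 uint8, blue, green, red), "K" (3x3 intrinsics, pixels), "eye" and "rotation" of the camera in the world. Camera axes: x right, y up, looking along -z (the intrinsics and any distortion apply to the point x, -y, -z); pixel columns grow to the right and rows downward; lengths in mm; the calibration is good to about 2 mm. A picture is of the moment at which its call begins. There is no depth.
- manip.close_job(): hands the job in, once; it reports no verdict.
The state is a dict: "t": time; "joint_pos": joint angles; "dq": joint speeds; "joint_torque": joint torques, N m; "eef_pos": TCP position; "ee_rot": TCP orientation; "contact_force": force on the tool from outside, world axes, zero at the start; "ft_torque": the same for the moment, N m; "gripper_width": finger opening in mm.
Only numpy, scipy, OpenCV 4.12 (cv2) and the standard library are available. Lean on these libraries where they do the work, as an engineer would, in place of code of your own. Each camera call takes 0.05 s, during which the arm holds its last target.

TASK

The two wooden plinth bases are on each other's stand: using the cork mat as the free spot to set one of them down on the way, swap them so that each base lies centred on the stand of its own shape, the rectangular one square to its stand. On each base stand, centred, the smaller top block of the same shape, the rectangular one upright with its long side along the long side of its base. Leave the glue bottle, the screwdriver and the try square where they are.

Things in the scene. Friction and masses are not known exactly. Their poses are not given: they have to be found in the camera images.
- rect_stand: Dark wooden rectangular slab fixed flat on the bench, 130 x 84 x 12 mm; target for the rectangular base, carries the round base at the start. Origin at the centre of its underside (on the bench), x along the 130 mm side, z up; its top is 12 mm above the origin.
- round_stand: Dark wooden disc fixed flat on the bench, 120 mm across, 12 mm thick; target for the round base, carries the rectangular base at the start. Origin at the centre of its underside, z up; its top is 12 mm above the origin.
- mat: Empty square cork mat fixed on the bench, 120 x 120 mm, 4 mm thick: the free spot. Origin at the centre of its underside, z up. The two stands and the mat take each other's places from start to start.
- rect_base: Loose light wooden board, 100 x 56 x 28 mm, about 0.12 kg, lying flat. Origin at the centre of its underside, x along the 100 mm side, y along the 56 mm side, z up.
- round_base: Loose light wooden disc, 62 mm across, 28 mm thick, about 0.07 kg, lying flat. Origin at the centre of its underside, z up.
- rect_top: Loose light wooden block, 56 x 36 mm and 40 mm tall, about 0.06 kg, on the bench. Origin at the centre of its underside, x along the 56 mm side, y along the 36 mm side, z up.
- round_top: Loose light wooden drum, 40 mm across and 40 mm tall, about 0.04 kg, standing on the bench. Origin at the centre of its underside, z up.
- glue: Bystander: standing white glue bottle, 52 mm across, 130 mm tall, orange cap. Origin at the centre of its underside.
- screwdriver: Bystander: screwdriver with red handle, 190 mm long, lying on the bench along its x axis, handle to -x, origin near its middle.
- square: Bystander: try square lying flat on the bench, dark wooden stock 22 x 90 x 16 mm along its y axis, origin at the centre of the stock's underside; steel blade 25 mm wide and 3 mm thick that reaches 140 mm along +x from the origin, at y = -33 mm.
There are look-alikes about, which are no part of the job. What is shaped like the round_top but turquoise is not meant.

How it is judged:
By the outcome, as a careful person would: the job done as asked, in the order asked, and still so for the second after the job is handed in, with the robot touching nothing.
It also fails if it takes over 128 s, if anything falls off the work surface, if the arm or the gripper's body presses on something with over 40 N, if the wrist force passes 120 N, or if a joint passes its speed limit or range.

## Working session

There is one attempt and no reset: what is moved stays moved. The work goes in short steps, Python scripts to look and compute and a tool call to move; the robot and the scene stay as the last step left them, time stands still between calls to the robot, and variables do not carry over. Pictures are saved under pics/ and viewed, and the job is handed in when it is done.

Besides the shell and the picture viewer there is one more tool, called as name(argument=value, ...) on one line, values as JSON. play_rows: Moves the arm, as the interface text tells. Its arguments: {"type":"object","properties":{"motion":{"type":"array","items":{"type":"array","items":{"type":"number"}}}},"required":["motion"]}

```bash
mkdir -p pics; python3 - <<'E'
from bench import manip
import cv2
for n in("top","side"):
    c=manip.read_camera(n);cv2.imwrite(f"pics/{n}0.png",c["frame"]);print(n,c.keys(),c["K"],c["eye"],c["rotation"])
s=manip.get_state()
for k in s:print(k,s[k])
E
```

```text
top dict_keys(['frame', 'K', 'eye', 'rotation']) [[453.48806376   0.         277.33676105]
 [  0.         453.48806376 212.14644006]
 [  0.           0.           1.        ]] [ 3.47014644e+02 -8.81651198e-01  1.08650756e+03] [[-0.00988016  0.98775296 -0.1557128 ]
 [-0.99989175 -0.0114569  -0.00923175]
 [-0.01090267  0.15560473  0.98775923]]
side dict_keys(['frame', 'K', 'eye', 'rotation']) [[486.25976345   0.         280.6643133 ]
 [  0.         486.25976345 208.30886679]
 [  0.           0.           1.        ]] [161.5875539  948.18831482 933.38684331] [[-0.94433325  0.20562996 -0.25680934]
 [-0.32880297 -0.61625248  0.71562664]
 [-0.01110511  0.7602297   0.64955945]]
t 0.1
joint_pos [-1.33663607  0.33277797 -0.06470819  1.46088392  0.02159746  1.34991169
 -0.08851336]
dq [-0.00140266 -0.00059313  0.00107861 -0.00172237  0.00184164 -0.00042495
 -0.00020986]
joint_torque [ 1.70382264e-03 -6.26737332e+01  4.93036921e-02 -3.92433929e+01
  1.63287891e-02  6.74611714e-03  1.04336507e-05]
eef_pos [158.64667651 604.26246148 303.20193655]
ee_rot [[ 2.53935016e-01 -2.72688266e-04 -9.67221243e-01]
 [ 9.67220429e-01 -1.25628382e-03  2.53935156e-01]
 [-1.28434954e-03 -9.99999174e-01 -5.52647913e-05]]
contact_force [ 0.67135172  0.13598667 -0.29275012]
ft_torque [-0.01502954  0.0284601   0.02013678]
gripper_width 85.64451899328266
```

View pics.

View pics/top0.png

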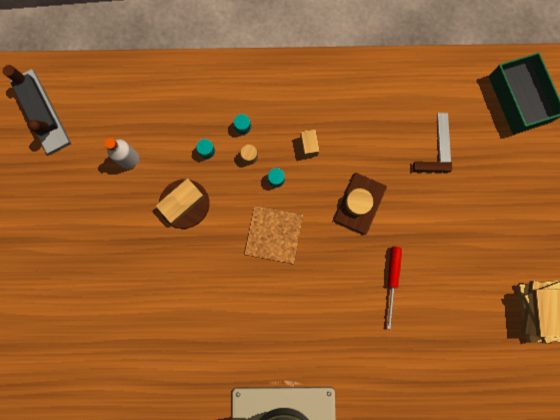

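View pics/side0.png

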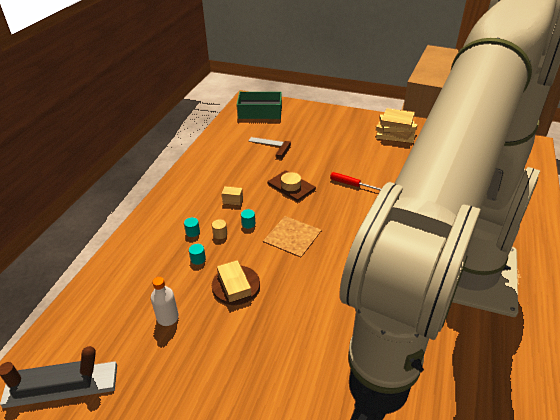

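```bash
python3 - <<'E'
import cv2,numpy as np
a=cv2.imread("pics/top0.png")[100:280,130:400]
b=cv2.imread("pics/side0.png")[150:320,150:330]
cv2.imwrite("pics/c1.png",cv2.resize(a,None,fx=2.9,fy=2.9,interpolation=cv2.INTER_CUBIC))
cv2.imwrite("pics/c2.png",cv2.resize(b,None,fx=3.5,fy=3.5,interpolation=cv2.INTER_CUBIC))
E
```

```text
(no output)
```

View pics/c1.png

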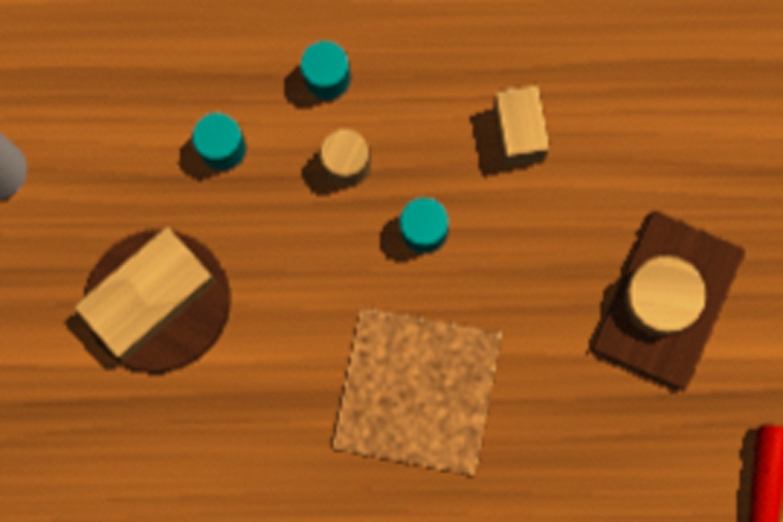

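View pics/c2.png

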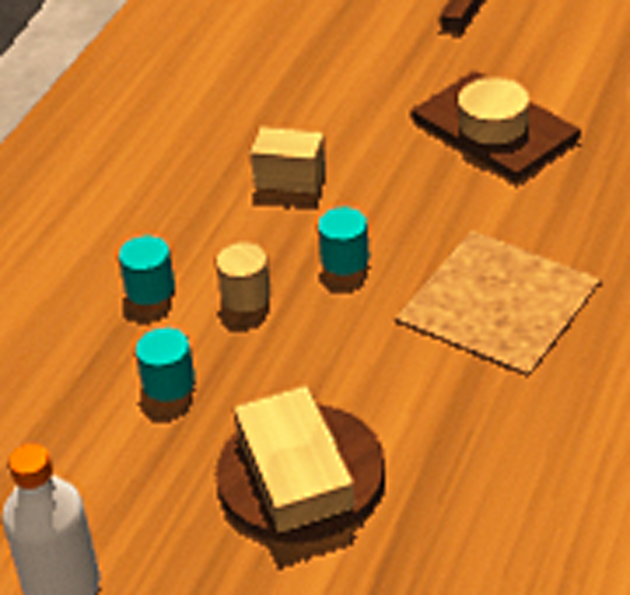

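```bash
cat > vis.py <<'E'
import cv2,numpy as np
from scipy.optimize import minimize
from bench import manip
def proj(c,P):
    p=(np.asarray(P,float)-c["eye"])@c["rotation"]
    d=-p[:,2]; K=c["K"]
    return np.c_[K[0,0]*p[:,0]/d+K[0,2],-K[1,1]*p[:,1]/d+K[1,2]]
def unproj(c,u,v,z):
    K=c["K"];d=np.array([(u-K[0,2])/K[0,0],-(v-K[1,2])/K[1,1],-1.])
    d=c["rotation"]@d;return c["eye"]+d*(z-c["eye"][2])/d[2]
def ring(kind,dims):
    if kind=="round":
        a=np.linspace(0,2*np.pi,49)[:-1];return np.c_[np.cos(a),np.sin(a)]*dims[0]/2
    l,w=dims;return np.array([[l,w],[-l,w],[-l,-w],[l,-w]])/2.
def dens(q,step=.5):
    out=[];nor=[]
    for a,b in zip(q,np.roll(q,-1,0)):
        L=np.linalg.norm(b-a)
        if L<1e-6:continue
        n=max(1,int(round(L/step)));t=(np.arange(n)+.5)/n
        out.append(a+(b-a)*t[:,None]);nn=np.array([b[1]-a[1],a[0]-b[0]])/L
        nor.append(np.tile(nn,(n,1)))
    return np.vstack(out),np.vstack(nor)
def pts(kind,dims,x,y,yaw,z):
    r=ring(kind,dims);c,s=np.cos(yaw),np.sin(yaw)
    return np.c_[r[:,0]*c-r[:,1]*s+x,r[:,0]*s+r[:,1]*c+y,np.full(len(r),z)]
def score(c,img,kind,dims,z0,z1,x,y,yaw,d=.8,wtop=1,whull=1):
    T=proj(c,pts(kind,dims,x,y,yaw,z1));B=proj(c,pts(kind,dims,x,y,yaw,z0))
    H=cv2.convexHull(np.vstack([T,B]).astype(np.float32))[:,0,:].astype(float)
    s=0
    for q,w in((T,wtop),(H,whull)):
        if not w: continue
        p,n=dens(q)
        a=(p+n*d).astype(np.float32);b=(p-n*d).astype(np.float32)
        A=cv2.remap(img,a[:,0].copy(),a[:,1].copy(),cv2.INTER_LINEAR);Bv=cv2.remap(img,b[:,0].copy(),b[:,1].copy(),cv2.INTER_LINEAR)
        D=(A-Bv)[:,0] if A.ndim==3 else A-Bv
        s+=w*np.minimum(np.linalg.norm(D.reshape(len(p),-1),axis=1),60).mean()
    return s
def fit(cams,kind,dims,z0,z1,x,y,yaw=0,r=12,**k):
    ims=[cv2.GaussianBlur(c["frame"].astype(np.float32),(0,0),.7) for c in cams]
    def f(p):
        return -sum(score(c,i,kind,dims,z0,z1,p[0],p[1],p[2],**k) for c,i in zip(cams,ims))/len(cams)
    best=None
    yaws=[yaw] if kind=="round" else yaw+np.linspace(-.3,.3,9)
    g=sorted([(f((x+dx,y+dy,w)),x+dx,y+dy,w) for dx in np.arange(-r,r+1,3) for dy in np.arange(-r,r+1,3) for w in yaws])[:4]
    for _,a,b,w in g:
        S=np.array([[a,b,w],[a+3,b,w],[a,b+3,w],[a,b,w+.05]])
        o=minimize(f,[a,b,w],method="Nelder-Mead",options=dict(initial_simplex=S,xatol=.02,fatol=.001))
        if best is None or o.fun<best.fun:best=o
    return best.x,-best.fun
def cams():return {n:manip.read_camera(n) for n in("top","side")}
E
cat > m0.py <<'E'
from vis import *
import pickle
C=cams();pickle.dump(C,open("c0.pkl","wb"))
t=C["top"]
init=dict(rect_stand=("rect",(130,84),0,12,360,203),round_stand=("round",(120,),0,12,184,203),mat=("rect",(120,120),0,4,274,235),
 rect_base=("rect",(100,56),12,40,180,201),round_base=("round",(62,),12,40,360,202),
 rect_top=("rect",(56,36),0,40,310,142),rect_topB=("rect",(56,40),0,36,310,142),rect_topC=("rect",(40,36),0,56,310,142),round_top=("round",(40,),0,40,249,152))
yw=dict(rect_stand=-.5,mat=-.1,rect_base=-.95+0*1.57,rect_top=.1,rect_topB=.1,rect_topC=.1)
for n,(k,d,z0,z1,u,v) in init.items():
    p=unproj(t,u,v,z1)
    best=[]
    for ys in ([0] if k=="round" else [0,.6,1.2,-.6,-1.2,1.57]):
        best.append((fit([C["top"],C["side"]],k,d,z0,z1,p[0],p[1],ys)[::-1],ys))
    best.sort(key=lambda b:-b[0][0]);(s,b),ys=best[0]
    print(n,"init",p[:2].round(),"joint",b.round(2),round(s,1))
    for cn in C:
        a,s=fit([C[cn]],k,d,z0,z1,b[0],b[1],b[2],r=9);print("    ",cn,a.round(2),round(s,1))
E
python3 m0.py
```

```text
rect_stand init [ 536. -190.] joint [ 5.3583e+02 -1.8804e+02 -4.4000e-01] 96.6
     top [ 5.3599e+02 -1.8792e+02 -4.4000e-01] 92.0
     side [ 5.3471e+02 -1.9073e+02 -4.5000e-01] 104.2
round_stand init [541. 234.] joint [5.4065e+02 2.3497e+02 4.0000e-02] 90.7
     top [5.4130e+02 2.3425e+02 8.0000e-02] 97.0
     side [5.4036e+02 2.3537e+02 7.0000e-02] 85.8
mat init [462.  18.] joint [ 4.6444e+02  1.7830e+01 -2.0000e-01] 70.7
     top [ 4.6523e+02  1.8130e+01 -2.0000e-01] 60.9
     side [ 4.6384e+02  2.1020e+01 -2.0000e-01] 88.4
rect_base init [541. 237.] joint [541.61 239.9   -0.85] 106.4
     top [543.65 240.22  -0.84] 101.4
     side [540.62 240.57  -0.85] 114.6
round_base init [ 534. -185.] joint [ 5.3691e+02 -1.8396e+02  1.0000e-02] 110.4
     top [ 5.3853e+02 -1.8595e+02  3.0000e-02] 119.7
     side [ 5.3346e+02 -1.8392e+02  1.0000e-02] 111.8
rect_top init [681. -71.] joint [ 6.8207e+02 -7.0820e+01  1.2000e-01] 104.5
     top [ 6.8298e+02 -7.1040e+01  1.3000e-01] 106.7
     side [ 6.8036e+02 -6.8650e+01  2.1000e-01] 110.6
rect_topB init [682. -71.] joint [ 6.8252e+02 -6.9880e+01  1.8000e-01] 95.5
     top [ 6.8376e+02 -6.9580e+01  1.6000e-01] 88.5
     side [ 6.8148e+02 -7.1090e+01  2.3000e-01] 110.4
rect_topC init [676. -70.] joint [661.73 -51.47  -1.08] 60.5
     top [668.84 -51.04  -1.39] 64.8
     side [663.94 -49.68  -1.44] 93.2
round_top init [658.  75.] joint [ 6.5626e+02  7.7440e+01 -1.0000e-02] 104.8
     top [ 6.5772e+02  7.7010e+01 -2.0000e-02] 102.5
     side [ 6.550e+02  7.765e+01 -1.000e-02] 112.0
```

play_rows(motion=[[0,0.74,0,0,0.6,0,1],[0,0.74,0,0,0.6,0,1],[0,0.74,0,0,0.6,0,1],[0,0.74,0,0,0.6,0,1],[0,0.74,0,0,0.6,0,1],[0,0.74,0,0,0.6,0,1],[0,0.74,0,0,0.6,0,1],[0,0.74,0,0,0.6,0,1]])

```text
t: 1.0
eef_pos: [158.7, 604.4, 207.2]
ee_rot: [[0.752, -0.0, -0.659], [0.659, -0.0, 0.752], [-0.0, -1.0, -0.0]]
contact_force: [0.1, 0.3, 0.1]
gripper_width: 85.3
```

```bash
cat > go.py <<'E'
import sys,numpy as np
from bench import manip
# go.py x y z psi : remaining difference in tool units
s=manip.get_state();R=np.array(s["ee_rot"]);p=np.array(s["eef_pos"])
psi=np.arctan2(R[1,0],R[0,0])
print("t",round(s["t"],2),"p",p.round(1),"psi",round(psi,4),"tilt",R[2,[0,2]].round(4),"w",round(s["gripper_width"],1),"F",np.round(s["contact_force"],1))
if len(sys.argv)>1:
    x,y,z,ps=map(float,sys.argv[1:5]);d=np.array([x,y,z])-p
    u=R.T@d/20;w=-((ps-psi+np.pi)%(2*np.pi)-np.pi)/.1
    n=abs(u).max()
    print("d",d.round(1),"units xyz",u.round(2),"wy",round(w,2))
    print("  /8",(u/8).round(3),"wy",round(w/8,3)," /16",(u/16).round(3)," /24",(u/24).round(3))
E
python3 go.py 541.6 239.9 150 0.72
python3 - <<'E'
import sys;sys.path.insert(0,'.')
from vis import *
import pickle
C=pickle.load(open("c0.pkl","rb"))
for u,v in((205,145),(242,122),(276,175)):
    p=unproj(C["top"],u,v,40);print(fit(list(C.values()),"round",(40,),0,40,p[0],p[1])[0].round(1))
E
```

```text
t 1.0 p [158.7 604.4 207.2] psi 0.719 tilt [-0.0002 -0.0002] w 85.3 F [0.1 0.3 0.1]
d [ 382.9 -364.5  -57.2] units xyz [  2.4    2.87 -26.32] wy -0.01
  /8 [ 0.3    0.358 -3.29 ] wy -0.001  /16 [ 0.15   0.179 -1.645]  /24 [ 0.1    0.119 -1.097]
[673.2 182.2   0. ]
[734.7  92.8   0. ]
[598.7  10.5   0. ]
```

play_rows(motion=[[0,0,0,0.1,0,-1,1],[0,0,0,0.1,0,-1,1],[0,0,0,0.1,0,-1,1],[0,0,0,0.1,0,-1,1],[0,0,0,0.1,0,-1,1],[0,0,0,0.1,0,-1,1],[0,0,0,0.1,0,-1,1],[0,0,0,0.1,0,-1,1]])

```text
t: 1.8
eef_pos: [277.8, 493.7, 208.3]
ee_rot: [[0.75, 0.0, -0.661], [0.661, 0.0, 0.75], [0.0, -1.0, -0.0]]
contact_force: [0.3, 0.6, 0.4]
gripper_width: 85.3
```

play_rows(motion=[[0,0,0,0.1,0,-1,1],[0,0,0,0.1,0,-1,1],[0,0,0,0.1,0,-1,1],[0,0,0,0.1,0,-1,1],[0,0,0,0.1,0,-1,1],[0,0,0,0.1,0,-1,1],[0,0,0,0.1,0,-1,1],[0,0,0,0.1,0,-1,1]])

```text
t: 2.6
eef_pos: [395.3, 384.0, 208.4]
ee_rot: [[0.75, 0.0, -0.661], [0.661, 0.0, 0.75], [0.0, -1.0, -0.0]]
contact_force: [0.7, 0.7, -0.4]
gripper_width: 84.9
```

play_rows(motion=[[0,0,0,0.1,0.3,-1,1],[0,0,0,0.1,0.3,-1,1],[0,0,0,0.1,0.3,-1,1],[0,0,0,0.1,0.3,-1,1],[0,0,0,0.1,0.3,-1,1],[0,0,0,0.1,0.3,-1,1],[0,0,0,0.1,0.3,-1,1],[0,0,0,0.1,0.3,-1,1]])

```text
t: 3.4
eef_pos: [512.8, 274.4, 160.1]
ee_rot: [[0.75, 0.0, -0.661], [0.661, 0.0, 0.75], [0.0, -1.0, -0.0]]
contact_force: [1.4, -0.3, -0.9]
gripper_width: 85.0
```

```bash
python3 go.py 541.6 239.9 84 0.72
```

```text
t 3.4 p [512.8 274.4 160.1] psi 0.7226 tilt [ 0.0004 -0.    ] w 85.0 F [ 1.4 -0.3 -0.9]
d [ 28.8 -34.5 -76.1] units xyz [-0.06  3.81 -2.25] wy 0.03
  /8 [-0.008  0.476 -0.281] wy 0.003  /16 [-0.004  0.238 -0.14 ]  /24 [-0.003  0.159 -0.094]
```

play_rows(motion=[[0,0,0,0,0.3,-0.7,1],[0,0,0,0,0.3,-0.7,1],[0,0,0,0,0.4,-0.7,1],[0,0,0,0,0.4,0,1],[0,0,0,0,0.4,0,1],[0,0,0,0,0.4,0,1],[0,0,0,0,0,0,1],[0,0,0,0,0,0,1]])

```text
t: 4.2
eef_pos: [539.4, 245.0, 115.8]
ee_rot: [[0.75, -0.0, -0.662], [0.662, 0.0, 0.75], [-0.0, -1.0, 0.0]]
contact_force: [0.4, -0.7, 0.1]
gripper_width: 85.1
```

```bash
python3 go.py 541.6 239.9 84 0.72; python3 - <<'E'
from vis import *
for n,c in cams().items():
    cv2.imwrite(f"pics/{n}1.png",cv2.resize(c["frame"][120:330,100:380],None,fx=2.5,fy=2.5))
E
```

```text
t 4.2 p [539.4 245.  115.8] psi 0.7229 tilt [-0.0002  0.0003] w 85.1 F [ 0.4 -0.7  0.1]
d [  2.2  -5.1 -31.8] units xyz [-0.09  1.59 -0.27] wy 0.03
  /8 [-0.011  0.199 -0.033] wy 0.004  /16 [-0.005  0.099 -0.017]  /24 [-0.004  0.066 -0.011]
```

View pics/side1.png

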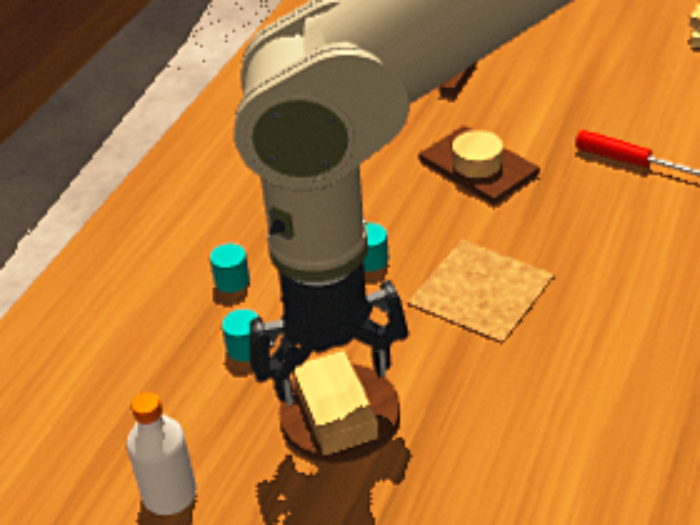

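View pics/top1.png

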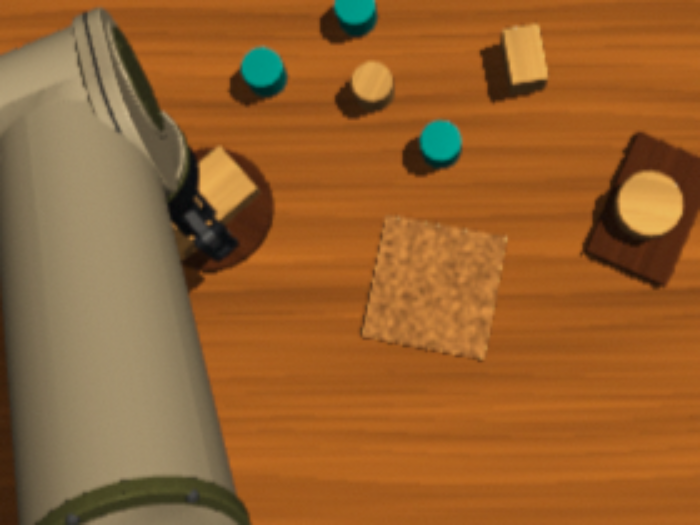

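play_rows(motion=[[0,0,0,-0.05,0.3,-0.1,1],[0,0,0,-0.05,0.4,-0.1,1],[0,0,0,0,0.4,-0.1,1],[0,0,0,0,0.3,0,1],[0,0,0,0,0.15,0,1],[0,0,0,0,0,0,1],[0,0,0,0,0,0,-1],[0,0,0,0,0,0,-1]])

```text
t: 5.1
eef_pos: [542.4, 238.9, 85.3]
ee_rot: [[0.75, 0.001, -0.661], [0.661, 0.0, 0.75], [0.001, -1.0, -0.0]]
contact_force: [0.2, -0.1, 0.3]
gripper_width: 58.8
```

play_rows(motion=[[0,0,0,0,0,0,-1],[0,0,0,0,0,0,-1],[0,0,0,0,0,0,-1],[0,0,0,0,0,0,-1],[0,0,0,0,0,0,-1],[0,0,0,0,0,0,-1],[0,0,0,0,0,0,-1],[0,0,0,0,0,0,-1]])

```text
t: 5.9
eef_pos: [542.7, 239.0, 85.7]
ee_rot: [[0.75, 0.001, -0.661], [0.661, 0.001, 0.75], [0.002, -1.0, -0.0]]
contact_force: [0.0, 0.6, 5.8]
gripper_width: 55.0
```

```bash
python3 go.py 464.4 17.8 150 0.72
```

```text
t 5.9 p [542.7 239.   85.7] psi 0.722 tilt [ 0.0016 -0.0002] w 55.0 F [0.  0.6 5.8]
d [ -78.3 -221.2   64.3] units xyz [-10.24  -3.23  -5.71] wy 0.02
  /8 [-1.28  -0.404 -0.714] wy 0.003  /16 [-0.64  -0.202 -0.357]  /24 [-0.427 -0.135 -0.238]
```

play_rows(motion=[[0,0,0,0,-0.3,0,-1],[0,0,0,0,-0.6,0,-1],[0,0,0,0,-0.8,0,-1],[0,0,0,-0.4,-0.8,-0.2,-1],[0,0,0,-0.8,-0.5,-0.4,-1],[0,0,0,-0.9,0,-0.5,-1],[0,0,0,-0.9,0,-0.5,-1],[0,0,0,-0.9,0,-0.5,-1]])

```text
t: 6.7
eef_pos: [511.4, 154.9, 146.3]
ee_rot: [[0.751, 0.001, -0.661], [0.661, 0.001, 0.751], [0.001, -1.0, -0.0]]
contact_force: [1.0, -0.1, -1.0]
gripper_width: 54.9
```

play_rows(motion=[[0,0,0,-0.9,0,-0.5,-1],[0,0,0,-0.9,0,-0.5,-1],[0,0,0,-0.9,0,-0.5,-1],[0,0,0,-0.9,0,-0.5,-1],[0,0,0,-0.9,0,-0.5,-1],[0,0,0,-0.9,0,-0.5,-1],[0,0,0,-0.6,0,-0.4,-1],[0,0,0,-0.2,0,-0.2,-1]])

```text
t: 7.5
eef_pos: [465.6, 18.1, 145.2]
ee_rot: [[0.752, 0.0, -0.66], [0.66, 0.0, 0.752], [0.0, -1.0, 0.0]]
contact_force: [-0.8, 0.5, -0.6]
gripper_width: 54.6
```

```bash
python3 go.py 464.4 17.8 78.5 0.72
```

```text
t 7.5 p [465.6  18.1 145.2] psi 0.7203 tilt [0.0004 0.0001] w 54.6 F [-0.8  0.5 -0.6]
d [ -1.2  -0.3 -66.7] units xyz [-0.06  3.33  0.03] wy 0.0
  /8 [-0.007  0.417  0.004] wy 0.0  /16 [-0.003  0.208  0.002]  /24 [-0.002  0.139  0.001]
```

play_rows(motion=[[0,-0.6,0,0,0.4,0,-1],[0,-0.7,0,0,0.5,0,-1],[0,-0.7,0,0,0.5,0,-1],[0,-0.7,0,0,0.5,0,-1],[0,-0.7,0,0,0.5,0,-1],[0,-0.7,0,0,0.4,0,-1],[0,0,0,0,0.3,0,-1],[0,0,0,0,0,0,-1]])

```text
t: 8.3
eef_pos: [465.8, 19.9, 82.3]
ee_rot: [[0.426, -0.001, -0.905], [0.905, -0.0, 0.426], [-0.001, -1.0, 0.001]]
contact_force: [0.2, -0.7, -1.5]
gripper_width: 55.3
```

```bash
python3 go.py 464.4 17.8 78.5 1.13
```

```text
t 8.3 p [465.8  19.9  82.3] psi 1.1304 tilt [-0.0005  0.0009] w 55.3 F [ 0.2 -0.7 -1.5]
d [-1.4 -2.1 -3.8] units xyz [-0.12  0.19  0.02] wy 0.0
  /8 [-0.015  0.024  0.002] wy 0.001  /16 [-0.008  0.012  0.001]  /24 [-0.005  0.008  0.001]
```

play_rows(motion=[[0,0,0,0,0.08,0,-1],[0,0,0,0,0.07,0,-1],[0,0,0,0,0.05,0,-1],[0,0,0,0,0,0,-1],[0,0,0,0,0,0,1],[0,0,0,0,0,0,1],[0,0,0,0,0,0,1],[0,0,0,0,0,0,1]])

```text
t: 9.1
eef_pos: [466.0, 19.6, 79.0]
ee_rot: [[0.425, 0.0, -0.905], [0.905, 0.0, 0.425], [0.0, -1.0, -0.0]]
contact_force: [0.2, 0.8, -0.3]
gripper_width: 85.5
```

play_rows(motion=[[0,0,0,0,-0.3,0,1],[0,0,0,0,-0.6,0,1],[0,0,0,0,-1,0,1],[0,0,0,0,-1,0,1],[0,0,0,0,-0.8,0,1],[0,0,0,0,-0.3,0,1],[0,0,0,0,0,0,1],[0,0,0,0,0,0,1]])

```text
t: 9.9
eef_pos: [465.7, 19.6, 158.6]
ee_rot: [[0.425, -0.0, -0.905], [0.905, 0.0, 0.425], [-0.0, -1.0, 0.0]]
contact_force: [0.0, 0.2, -0.6]
gripper_width: 85.2
```

```bash
python3 go.py 536.5 -184.5 150 1.13
```

```text
t 9.9 p [465.7  19.6 158.6] psi 1.1321 tilt [-0.0001  0.0004] w 85.2 F [ 0.   0.2 -0.6]
d [  70.8 -204.1   -8.6] units xyz [-7.74  0.43 -7.54] wy 0.02
  /8 [-0.967  0.053 -0.943] wy 0.003  /16 [-0.483  0.027 -0.471]  /24 [-0.322  0.018 -0.314]
```

play_rows(motion=[[0,0,0,-0.5,0,-0.5,1],[0,0,0,-0.9,0,-0.9,1],[0,0,0,-1,0,-1,1],[0,0,0,-1,0,-1,1],[0,0,0,-1,0,-1,1],[0,0,0,-1,0,-1,1],[0,0,0,-1,0.2,-1,1],[0,0,0,-1,0.3,-0.9,1]])

```text
t: 10.7
eef_pos: [535.3, -177.5, 147.9]
ee_rot: [[0.425, -0.001, -0.905], [0.905, -0.0, 0.425], [-0.001, -1.0, 0.001]]
contact_force: [-0.3, 0.4, 0.4]
gripper_width: 85.3
```

play_rows(motion=[[0,0,0,-0.3,0.4,-0.2,1],[0,0,0,0,0.5,0,1],[0,0,0,0,0.4,0,1],[0,0,0,0,0.2,0,1],[0,0,0,0,0,0,1],[0,0,0,0,0,0,1],[0,0,0,0,0,0,1],[0,0,0,0,0,0,1]])

```text
t: 11.5
eef_pos: [536.5, -183.4, 119.3]
ee_rot: [[0.425, 0.001, -0.905], [0.905, 0.0, 0.425], [0.0, -1.0, -0.001]]
contact_force: [0.2, 0.3, -0.2]
gripper_width: 85.0
```

```bash
python3 go.py 536.5 -184.5 88 1.13;  python3 - <<'E'
from vis import *
for n,c in cams().items():
    cv2.imwrite(f"pics/{n}2.png",cv2.resize(c["frame"][120:330,140:420],None,fx=2.5,fy=2.5))
    if n=="side":print(fit([c],"rect",(100,56),4,32,466,20,-.44)[0])
    else: print(fit([c],"rect",(100,56),4,32,466,20,-.44)[0])
E
```

```text
t 11.5 p [ 536.5 -183.4  119.3] psi 1.1322 tilt [ 0.0004 -0.0006] w 85.0 F [ 0.2  0.3 -0.2]
d [ -0.   -1.1 -31.3] units xyz [-0.05  1.56 -0.02] wy 0.02
  /8 [-0.006  0.195 -0.003] wy 0.003  /16 [-0.003  0.098 -0.001]  /24 [-0.002  0.065 -0.001]
[ 4.67238692e+02  1.98421358e+01 -4.40841229e-01]
[ 4.63427591e+02  2.17082362e+01 -4.27021204e-01]
```

View pics/side2.png

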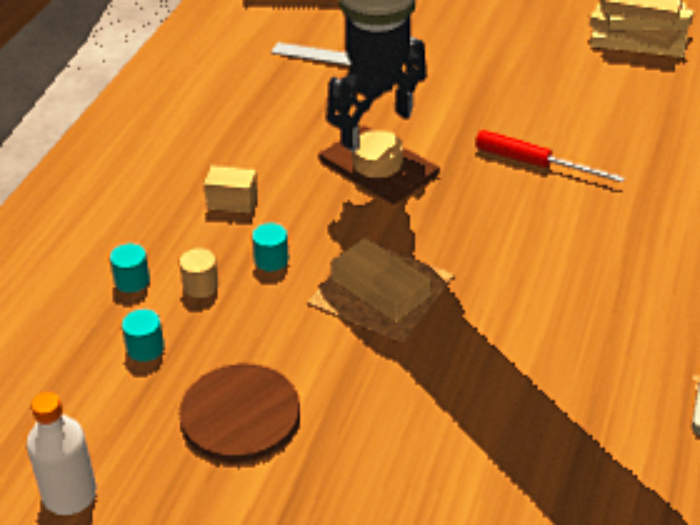

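View pics/top2.png

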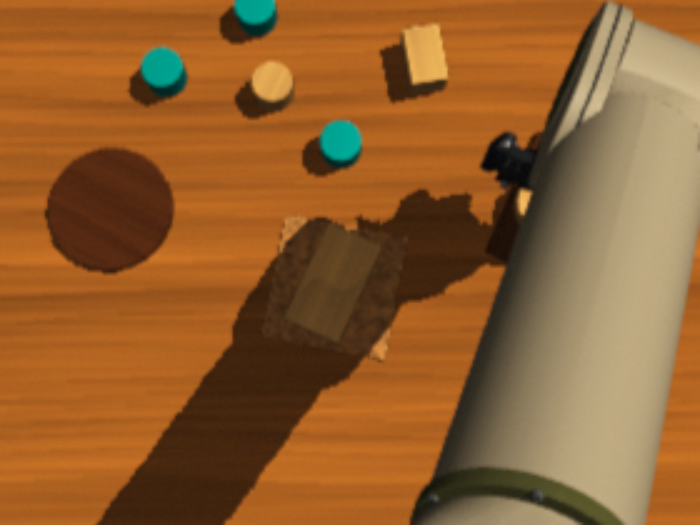

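play_rows(motion=[[0,0,0,-0.05,0.3,0,1],[0,0,0,0,0.4,0,1],[0,0,0,0,0.4,0,1],[0,0,0,0,0.3,0,1],[0,0,0,0,0.15,0,1],[0,0,0,0,0,0,1],[0,0,0,0,0,0,-1],[0,0,0,0,0,0,-1]])

```text
t: 12.4
eef_pos: [536.2, -184.5, 88.5]
ee_rot: [[0.425, 0.001, -0.905], [0.905, 0.0, 0.425], [0.0, -1.0, -0.001]]
contact_force: [-8.1, 3.4, 16.8]
gripper_width: 60.3
```

play_rows(motion=[[0,0,0,0,0,0,-1],[0,0,0,0,0,0,-1],[0,0,0,0,0,0,-1],[0,0,0,0,0,0,-1],[0,0,0,0,0,0,-1],[0,0,0,0,0,0,-1],[0,0,0,0,0,0,-1],[0,0,0,0,-0.1,0,-1]])

```text
t: 13.2
eef_pos: [536.0, -184.4, 90.2]
ee_rot: [[0.425, 0.0, -0.905], [0.905, 0.0, 0.425], [0.0, -1.0, -0.0]]
contact_force: [-0.1, -0.2, -0.0]
gripper_width: 60.5
```

```bash
python3 - <<'E'
from vis import *
C=cams()
for n,c in C.items():
    print(n,fit([c],"round",(120,),0,12,541,235)[0][:2],fit([c],"round",(120,),0,12,541,235,wtop=0)[0][:2])
print(fit(list(C.values()),"round",(120,),0,12,541,235,wtop=0)[0][:2])
E
python3 go.py 540.8 235 150 1.13
```

```text
top [540.37345915 236.01446299] [540.81351835 236.53397061]
side [539.53190461 236.38853711] [538. 238.]
[540.34924076 236.4818061 ]
t 13.3 p [ 536.1 -184.4   90.3] psi 1.132 tilt [ 0.0003 -0.0005] w 60.1 F [-0.6 -1.1 -1.2]
d [  4.7 419.4  59.7] units xyz [19.09 -2.99  8.69] wy 0.02
  /8 [ 2.386 -0.373  1.087] wy 0.003  /16 [ 1.193 -0.187  0.543]  /24 [ 0.795 -0.124  0.362]
```

play_rows(motion=[[0,0,0,0,-0.4,0,-1],[0,0,0,0,-0.8,0,-1],[0,0,0,0.3,-0.9,0.1,-1],[0,0,0,0.6,-0.6,0.3,-1],[0,0,0,0.9,-0.3,0.4,-1],[0,0,0,1,0,0.5,-1],[0,0,0,1,0,0.5,-1],[0,0,0,1,0,0.5,-1]])

```text
t: 14.1
eef_pos: [535.0, -77.1, 150.5]
ee_rot: [[0.425, 0.001, -0.905], [0.905, 0.0, 0.425], [0.0, -1.0, -0.0]]
contact_force: [-0.5, -0.8, -0.8]
gripper_width: 60.4
```

play_rows(motion=[[0,0,0,1,0,0.5,-1],[0,0,0,1,0,0.5,-1],[0,0,0,1,0,0.5,-1],[0,0,0,1,0,0.5,-1],[0,0,0,1,0,0.4,-1],[0,0,0,1,0,0.4,-1],[0,0,0,1,0,0.4,-1],[0,0,0,1,0,0.4,-1]])

```text
t: 14.9
eef_pos: [537.8, 98.3, 150.4]
ee_rot: [[0.425, 0.0, -0.905], [0.905, 0.0, 0.425], [0.0, -1.0, -0.0]]
contact_force: [0.3, -0.2, -0.3]
gripper_width: 60.6
```

```bash
python3 go.py 540.3 236.3 150 1.13
```

```text
t 14.9 p [537.8  98.3 150.4] psi 1.1319 tilt [ 0.0003 -0.0003] w 60.6 F [ 0.3 -0.2 -0.3]
d [  2.5 138.   -0.4] units xyz [6.3  0.02 2.82] wy 0.02
  /8 [0.787 0.003 0.353] wy 0.002  /16 [0.394 0.001 0.176]  /24 [0.262 0.001 0.118]
```

play_rows(motion=[[0,0,0,1,0,0.45,-1],[0,0,0,1,0,0.45,-1],[0,0,0,1,0,0.45,-1],[0,0,0,1,0,0.45,-1],[0,0,0,1,0,0.45,-1],[0,0,0,0.7,0.3,0.3,-1],[0,0,0,0.3,0.5,0.1,-1],[0,0,0,0.1,0.5,0,-1]])

```text
t: 15.7
eef_pos: [541.5, 230.6, 122.9]
ee_rot: [[0.424, -0.0, -0.906], [0.906, -0.0, 0.424], [-0.0, -1.0, 0.0]]
contact_force: [0.2, 0.5, -0.9]
gripper_width: 60.5
```

play_rows(motion=[[0,0,0,0,0.5,0,-1],[0,0,0,0,0.4,0,-1],[0,0,0,0,0.3,0,-1],[0,0,0,0,0.1,0,-1],[0,0,0,0,0,0,-1],[0,0,0,0,0,0,-1],[0,0,0,0,0,0,-1],[0,0,0,0,0,0,-1]])

```text
t: 16.5
eef_pos: [541.8, 230.5, 98.3]
ee_rot: [[0.425, 0.001, -0.905], [0.905, 0.0, 0.425], [0.001, -1.0, -0.0]]
contact_force: [0.3, 0.2, -0.9]
gripper_width: 60.3
```

```bash
python3 go.py 540.3 236.3 89 1.13; python3 - <<'E'
from vis import *
C=cams()
for n,c in C.items():
    cv2.imwrite(f"pics/{n}3.png",cv2.resize(c["frame"][150:350,120:380],None,fx=2.7,fy=2.7))
    for z in (16,):
      print(n,fit([c],"round",(62,),z,z+28,540,236,r=9)[0][:2])
E
```

```text
t 16.5 p [541.8 230.5  98.3] psi 1.132 tilt [ 0.0006 -0.0003] w 60.3 F [ 0.3  0.2 -0.9]
d [-1.5  5.8 -9.3] units xyz [0.23 0.46 0.19] wy 0.02
  /8 [0.028 0.058 0.024] wy 0.003  /16 [0.014 0.029 0.012]  /24 [0.009 0.019 0.008]
top [526.73231471 217.42009185]
side [530.47356853 224.12178736]
```

View pics/side3.png

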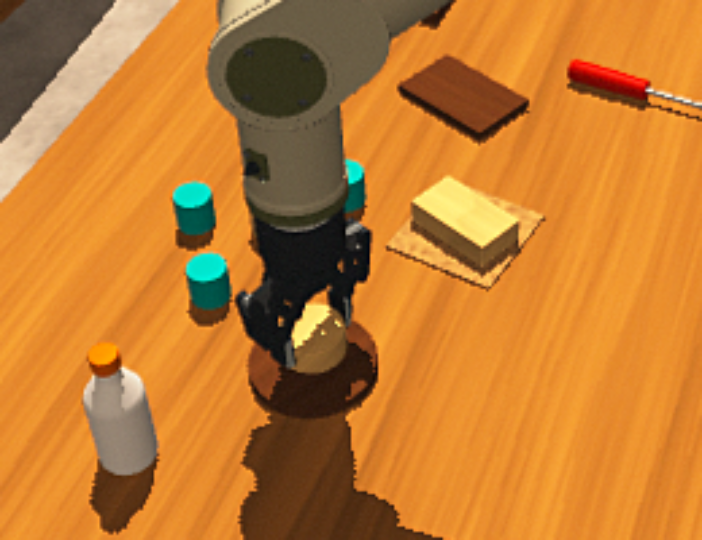

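play_rows(motion=[[0,0,0,0.13,0.1,0.1,-1],[0,0,0,0.1,0.15,0.09,-1],[0,0,0,0,0.12,0,-1],[0,0,0,0,0.08,0,-1],[0,0,0,0,0.05,0,-1],[0,0,0,0,0,0,-1],[0,0,0,0,0,0,-1],[0,0,0,0,0,0,-1]])

```text
t: 17.4
eef_pos: [539.9, 236.4, 88.7]
ee_rot: [[0.425, -0.001, -0.905], [0.905, 0.001, 0.425], [0.0, -1.0, 0.001]]
contact_force: [-6.1, -2.0, 12.1]
gripper_width: 60.0
```

```bash
python3 go.py 540.3 236.3 88 1.13; python3 - <<'E'
from vis import *
C=cams()
for n,c in C.items():
    print(n,fit([c],"rect",(130,84),0,12,536,-188,-.44)[0],fit([c],"rect",(100,56),4,32,466,20,-.44)[0])
print(fit(list(C.values()),"rect",(130,84),0,12,536,-188,-.44)[0],fit(list(C.values()),"rect",(100,56),4,32,466,20,-.44)[0])
E
```

```text
t 17.4 p [539.9 236.4  88.7] psi 1.1322 tilt [0.0001 0.0009] w 60.0 F [-6.1 -2.  12.1]
d [ 0.4 -0.1 -0.7] units xyz [ 0.    0.04 -0.02] wy 0.02
  /8 [ 0.001  0.005 -0.002] wy 0.003  /16 [ 0.     0.002 -0.001]  /24 [ 0.     0.002 -0.001]
top [ 5.35920270e+02 -1.87643690e+02 -4.38999448e-01] [ 4.66079104e+02  2.11427976e+01 -4.44273563e-01]
side [ 5.35233607e+02 -1.89684456e+02 -4.38095635e-01] [ 4.63337009e+02  2.02009301e+01 -4.46616932e-01]
[ 5.35918531e+02 -1.87892263e+02 -4.37199220e-01] [ 4.65193811e+02  2.10180851e+01 -4.40257426e-01]
```

play_rows(motion=[[0,0,0,0,0,0,1],[0,0,0,0,0,0,1],[0,0,0,0,0,0,1],[0,0,0,0,0,0,1],[0,0,0,0,-0.4,0,1],[0,0,0,0,-0.8,0,1],[0,0,0,0,-1,0,1],[0,0,0,0,-1,0,1]])

```text
t: 18.3
eef_pos: [540.4, 236.2, 154.0]
ee_rot: [[0.425, 0.001, -0.905], [0.905, 0.001, 0.425], [0.001, -1.0, -0.001]]
contact_force: [0.4, 0.2, -0.4]
gripper_width: 85.3
```

```bash
python3 go.py 465.5 20.2 150 1.13
```

```text
t 18.3 p [540.4 236.2 154. ] psi 1.1318 tilt [ 0.0008 -0.0006] w 85.3 F [ 0.4  0.2 -0.4]
d [ -74.9 -216.    -4. ] units xyz [-11.37   0.19  -1.2 ] wy 0.02
  /8 [-1.421  0.024 -0.15 ] wy 0.002  /16 [-0.71   0.012 -0.075]  /24 [-0.474  0.008 -0.05 ]
```

play_rows(motion=[[0,0,0,-0.6,0,-0.1,1],[0,0,0,-1,0,-0.1,1],[0,0,0,-1,0,-0.1,1],[0,0,0,-1,0,-0.1,1],[0,0,0,-1,0,-0.1,1],[0,0,0,-1,0,-0.1,1],[0,0,0,-1,0,-0.1,1],[0,0,0,-1,0,-0.1,1]])

```text
t: 19.1
eef_pos: [489.6, 90.4, 152.1]
ee_rot: [[0.425, 0.0, -0.905], [0.905, 0.0, 0.425], [0.0, -1.0, -0.0]]
contact_force: [-0.2, -1.5, 0.5]
gripper_width: 85.5
```

play_rows(motion=[[0,0,0,-1,0.2,-0.1,1],[0,0,0,-1,0.3,-0.1,1],[0,0,0,-1,0.4,-0.1,1],[0,0,0,-0.5,0.4,-0.1,1],[0,0,0,-0.15,0.3,0,1],[0,0,0,0,0.1,0,1],[0,0,0,0,0,0,1],[0,0,0,0,0,0,1]])

```text
t: 19.9
eef_pos: [466.7, 23.1, 118.0]
ee_rot: [[0.424, 0.0, -0.906], [0.906, 0.0, 0.424], [0.0, -1.0, -0.0]]
contact_force: [-0.1, -0.5, 0.6]
gripper_width: 85.4
```

```bash
python3 go.py 465.5 20.2 80 1.13; python3 - <<'E'
from vis import *
C=cams()
L=list(C.values())
for n,c in list(C.items()):
    cv2.imwrite(f"pics/{n}4.png",cv2.resize(c["frame"][150:350,120:380],None,fx=2.7,fy=2.7))
    print(n,fit([c],"round",(62,),12,40,540,236,r=9)[0][:2],fit([c],"round",(120,),0,12,540,236,r=9)[0][:2])
print(fit(L,"round",(62,),12,40,540,236,r=9)[0][:2],fit(L,"round",(120,),0,12,540,236,r=9)[0][:2])
E
```

```text
t 19.9 p [466.7  23.1 118. ] psi 1.1333 tilt [ 0.0003 -0.0002] w 85.4 F [-0.1 -0.5  0.6]
d [ -1.2  -2.9 -38. ] units xyz [-0.16  1.9  -0.01] wy 0.03
  /8 [-0.02   0.238 -0.001] wy 0.004  /16 [-0.01   0.119 -0.   ]  /24 [-0.007  0.079 -0.   ]
top [542.61573283 237.99420526] [540.34304477 236.01851363]
side [537.86961467 236.03932176] [539.8014085  235.75698202]
[539.87041025 237.26547092] [540.1736214  235.92956866]
```

View pics/top4.png

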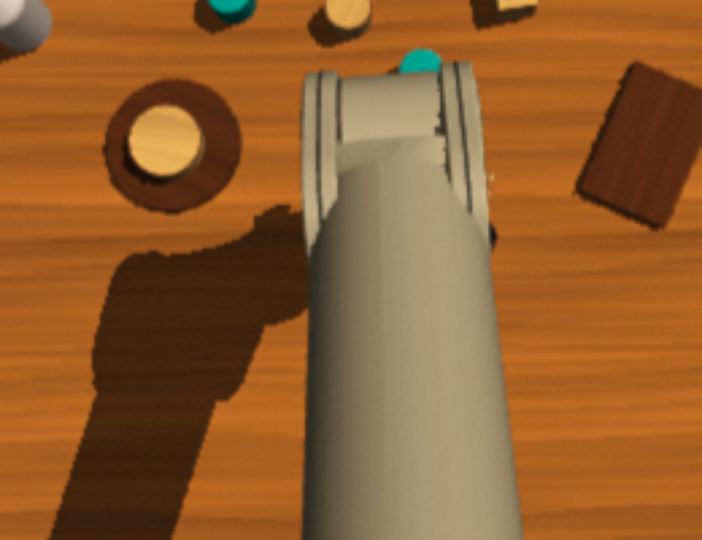

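View pics/side4.png

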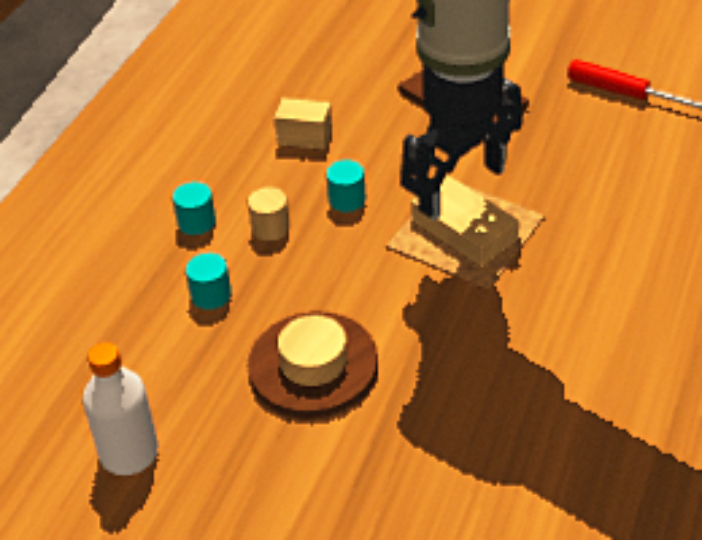

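play_rows(motion=[[0,0,0,-0.06,0.4,0,1],[0,0,0,-0.06,0.5,0,1],[0,0,0,0,0.5,0,1],[0,0,0,0,0.35,0,1],[0,0,0,0,0.15,0,1],[0,0,0,0,0,0,1],[0,0,0,0,0,0,-1],[0,0,0,0,0,0,-1]])

```text
t: 20.8
eef_pos: [465.6, 20.2, 80.2]
ee_rot: [[0.425, 0.001, -0.905], [0.905, 0.0, 0.425], [0.0, -1.0, -0.0]]
contact_force: [0.0, -0.2, -0.2]
gripper_width: 58.9
```

play_rows(motion=[[0,0,0,0,0,0,-1],[0,0,0,0,0,0,-1],[0,0,0,0,0,0,-1],[0,0,0,0,0,0,-1],[0,0,0,0,0,0,-1],[0,0,0,0,0,0,-1],[0,0,0,0,0,0,-1],[0,0,0,0,0,0,-1]])

```text
t: 21.6
eef_pos: [465.7, 20.2, 80.6]
ee_rot: [[0.425, 0.001, -0.905], [0.905, 0.0, 0.425], [0.001, -1.0, -0.001]]
contact_force: [-1.1, -0.1, 5.4]
gripper_width: 55.0
```

```bash
python3 go.py 535.9 -188.2 145 1.133
```

```text
t 21.6 p [465.7  20.2  80.6] psi 1.132 tilt [ 0.0008 -0.0006] w 55.0 F [-1.1 -0.1  5.4]
d [  70.2 -208.4   64.4] units xyz [-7.94 -3.22 -7.61] wy -0.01
  /8 [-0.992 -0.403 -0.951] wy -0.001  /16 [-0.496 -0.202 -0.475]  /24 [-0.331 -0.134 -0.317]
```

play_rows(motion=[[0,0,0,0,-0.4,0,-1],[0,0,0,0,-0.8,0,-1],[0,0,0,-0.3,-0.9,-0.3,-1],[0,0,0,-0.6,-0.8,-0.6,-1],[0,0,0,-0.9,-0.3,-0.9,-1],[0,0,0,-1,0,-0.95,-1],[0,0,0,-1,0,-0.95,-1],[0,0,0,-1,0,-0.95,-1]])

```text
t: 22.4
eef_pos: [509.0, -107.3, 144.6]
ee_rot: [[0.425, 0.001, -0.905], [0.905, 0.0, 0.425], [0.001, -1.0, -0.0]]
contact_force: [0.9, -0.0, -1.3]
gripper_width: 54.8
```

play_rows(motion=[[0,0,0,-1,0,-0.95,-1],[0,0,0,-1,0,-0.95,-1],[0,0,0,-0.7,0,-0.7,-1],[0,0,0,-0.3,0,-0.25,-1],[0,0,0,0,0.4,0,-1],[0,0,0,0,0.6,0,-1],[0,0,0,0,0.6,0,-1],[0,0,0,0,0.3,0,-1]])

```text
t: 23.2
eef_pos: [534.0, -183.4, 103.9]
ee_rot: [[0.424, -0.002, -0.906], [0.906, 0.001, 0.424], [-0.0, -1.0, 0.003]]
contact_force: [0.5, 0.1, -0.7]
gripper_width: 55.1
```

```bash
python3 go.py 535.9 -188.2 89 1.133
```

```text
t 23.2 p [ 534.  -183.4  103.9] psi 1.1334 tilt [-0.0001  0.0026] w 55.1 F [ 0.5  0.1 -0.7]
d [  1.9  -4.8 -14.9] units xyz [-0.18  0.75 -0.19] wy 0.0
  /8 [-0.022  0.093 -0.024] wy 0.0  /16 [-0.011  0.047 -0.012]  /24 [-0.007  0.031 -0.008]
```

play_rows(motion=[[0,0,0,-0.1,0.1,-0.1,-1],[0,0,0,-0.08,0.15,-0.09,-1],[0,0,0,0,0.15,0,-1],[0,0,0,0,0.1,0,-1],[0,0,0,0,0.1,0,-1],[0,0,0,0,0,0,-1],[0,0,0,0,0,0,-1],[0,0,0,0,0,0,-1]])

```text
t: 24.0
eef_pos: [536.8, -189.7, 94.0]
ee_rot: [[0.425, 0.0, -0.905], [0.905, 0.0, 0.425], [0.0, -1.0, -0.0]]
contact_force: [0.2, -0.3, -1.2]
gripper_width: 55.0
```

```bash
python3 go.py 535.9 -188.2 88.6 1.133
```

```text
t 24.0 p [ 536.8 -189.7   94. ] psi 1.132 tilt [ 0.0002 -0.0002] w 55.0 F [ 0.2 -0.3 -1.2]
d [-0.9  1.5 -5.4] units xyz [0.05 0.27 0.07] wy -0.01
  /8 [0.006 0.034 0.009] wy -0.001  /16 [0.003 0.017 0.005]  /24 [0.002 0.011 0.003]
```

play_rows(motion=[[0,0,0,0.05,0.08,0.07,-1],[0,0,0,0,0.1,0,-1],[0,0,0,0,0.06,0,-1],[0,0,0,0,0.05,0,-1],[0,0,0,0,0.03,0,-1],[0,0,0,0,0,0,-1],[0,0,0,0,0,0,-1],[0,0,0,0,0,0,-1]])

```text
t: 24.8
eef_pos: [535.8, -188.1, 88.6]
ee_rot: [[0.425, -0.0, -0.905], [0.905, 0.001, 0.425], [0.001, -1.0, 0.001]]
contact_force: [-7.3, 3.3, 15.8]
gripper_width: 55.0
```

```bash
python3 go.py 535.9 -188.2 88.6 1.133
```

```text
t 24.8 p [ 535.8 -188.1   88.6] psi 1.132 tilt [0.0008 0.0007] w 55.0 F [-7.3  3.3 15.8]
d [ 0.1 -0.1  0. ] units xyz [-0.   -0.   -0.01] wy -0.01
  /8 [-0.    -0.    -0.001] wy -0.001  /16 [-0. -0. -0.]  /24 [-0. -0. -0.]
```

play_rows(motion=[[0,0,0,0,0,0,1],[0,0,0,0,0,0,1],[0,0,0,0,0,0,1],[0,0,0,0,0,0,1],[0,0,0,0,-0.4,0,1],[0,0,0,0,-0.8,0,1],[0,0,0,0,-1,0,1],[0,0,0,0,-1,0,1]])

```text
t: 25.6
eef_pos: [536.0, -188.4, 153.5]
ee_rot: [[0.425, 0.001, -0.905], [0.905, -0.0, 0.425], [0.0, -1.0, -0.001]]
contact_force: [-0.6, -0.4, -0.1]
gripper_width: 85.6
```

```bash
python3 go.py 682 -70.8 150 1.71; python3 - <<'E'
from bench import manip
print(manip.get_state()["joint_pos"])
E
```

```text
t 25.6 p [ 536.  -188.4  153.5] psi 1.1318 tilt [ 0.0002 -0.0008] w 85.6 F [-0.6 -0.4 -0.1]
d [146.  117.6  -3.5] units xyz [ 8.42  0.18 -4.11] wy -5.78
  /8 [ 1.053  0.022 -0.513] wy -0.723  /16 [ 0.526  0.011 -0.257]  /24 [ 0.351  0.007 -0.171]
[-0.17246075  0.36867098  0.5159247   1.80826782 -0.2105282   1.01831242
  1.55744119]
```

play_rows(motion=[[0,0,0,0.8,0,-0.4,1],[0,0,0,1,0,-0.5,1],[0,0,0,1,0,-0.5,1],[0,0,0,1,0,-0.5,1],[0,0,0,1,0,-0.5,1],[0,0,0,1,0,-0.5,1],[0,0,0,1,0,-0.5,1],[0,0,0,0.8,0,-0.4,1]])

```text
t: 26.4
eef_pos: [670.6, -80.6, 151.6]
ee_rot: [[0.423, 0.0, -0.906], [0.906, 0.001, 0.423], [0.001, -1.0, 0.0]]
contact_force: [0.4, 1.3, 0.5]
gripper_width: 85.5
```

play_rows(motion=[[0,-0.8,0,0.5,0,-0.2,0.3],[0,-0.8,0,0,0,0,0.3],[0,-0.8,0,0,0,0,0.3],[0,-0.8,0,0,0,0,0.3],[0,-0.8,0,0,0,0,0.3],[0,-0.8,0,0,0,0,0.3],[0,-0.8,0,0,0,0,0.3],[0,-0.2,0,0,0,0,0.3]])

```text
t: 27.2
eef_pos: [677.5, -74.7, 151.7]
ee_rot: [[-0.143, 0.0, -0.99], [0.99, 0.001, -0.143], [0.0, -1.0, -0.0]]
contact_force: [-0.0, -0.0, 0.2]
gripper_width: 55.6
```

```bash
python3 go.py 682 -70.8 80 1.71; python3 - <<'E'
from vis import *
C=cams()
L=list(C.values())
for n,c in list(C.items()):
    cv2.imwrite(f"pics/{n}5.png",cv2.resize(c["frame"][70:270,150:410],None,fx=2.7,fy=2.7))
    print(n,"base",fit([c],"rect",(100,56),12,40,536,-188,-.44,r=9)[0],"stand",fit([c],"rect",(130,84),0,12,536,-188,-.44,r=9)[0])
print(fit(L,"rect",(100,56),12,40,536,-188,-.44,r=9)[0],fit(L,"rect",(130,84),0,12,536,-188,-.44,r=9)[0])
print("rt",fit(L[1:],"rect",(56,36),0,40,682,-71,.14,r=6))
E
```

```text
t 27.2 p [677.5 -74.7 151.7] psi 1.7145 tilt [ 0.0005 -0.0003] w 55.6 F [-0.  -0.   0.2]
d [  4.5   3.9 -71.7] units xyz [ 0.16  3.59 -0.25] wy 0.05
  /8 [ 0.02   0.448 -0.031] wy 0.006  /16 [ 0.01   0.224 -0.015]  /24 [ 0.007  0.149 -0.01 ]
top base [ 5.37398095e+02 -1.90657411e+02 -4.16203450e-01] stand [ 5.36300745e+02 -1.89536041e+02 -4.27908658e-01]
side base [ 5.33937951e+02 -1.87402766e+02 -4.54708415e-01] stand [ 5.31555089e+02 -1.79480355e+02 -4.38592387e-01]
[ 5.34970696e+02 -1.89112193e+02 -4.37549122e-01] [ 5.36392747e+02 -1.89244043e+02 -4.28844267e-01]
rt (array([ 6.79207572e+02, -6.85780367e+01,  7.21356006e-02]), np.float64(97.63308715820312))
```

View pics/side5.png

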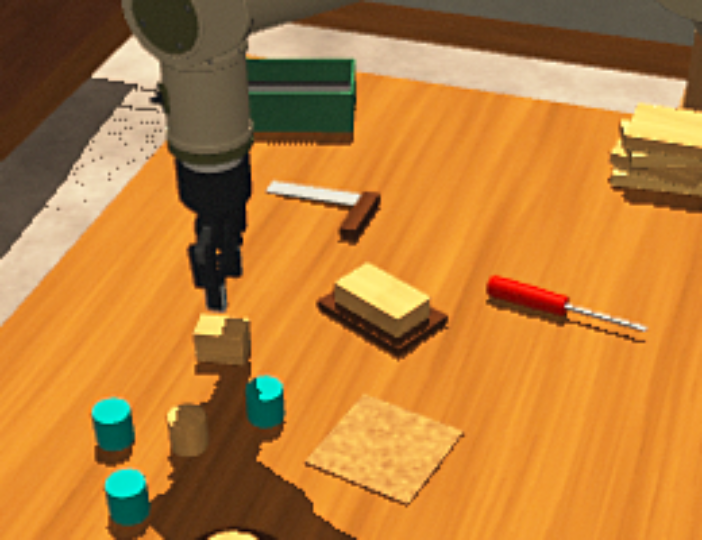

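View pics/top5.png

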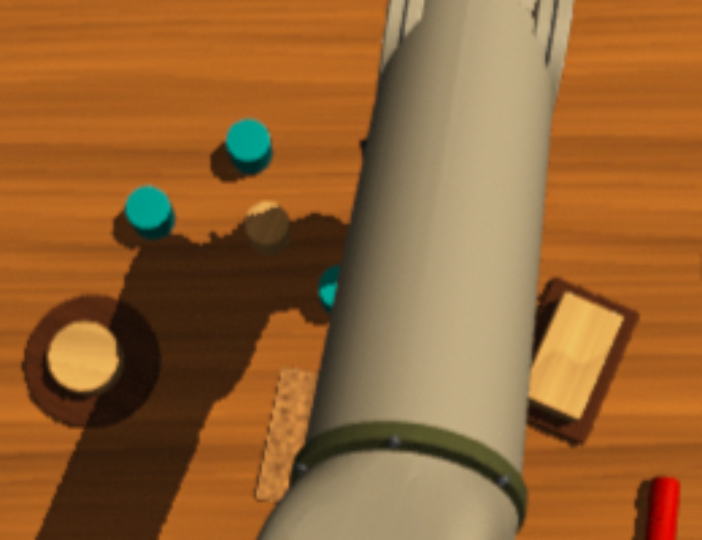

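play_rows(motion=[[0,0,0,0.1,0.4,-0.15,0.3],[0,0,0,0.05,0.5,-0.1,0.3],[0,0,0,0,0.6,0,0.3],[0,0,0,0,0.6,0,0.3],[0,0,0,0,0.5,0,0.3],[0,0,0,0,0.4,0,0.3],[0,0,0,0,0.3,0,0.3],[0,0,0,0,0.1,0,0.3]])

```text
t: 28.1
eef_pos: [681.4, -71.8, 82.7]
ee_rot: [[-0.141, -0.001, -0.99], [0.99, 0.0, -0.141], [0.0, -1.0, 0.001]]
contact_force: [0.7, -0.3, 0.7]
gripper_width: 55.5
```

play_rows(motion=[[0,0,0,0,0,0,-1],[0,0,0,0,0,0,-1],[0,0,0,0,0,0,-1],[0,0,0,0,0,0,-1],[0,0,0,0,0,0,-1],[0,0,0,0,0,0,-1],[0,0,0,0,0,0,-1],[0,0,0,0,0,0,-1]])

```text
t: 28.9
eef_pos: [681.9, -71.8, 83.9]
ee_rot: [[-0.141, 0.001, -0.99], [0.99, 0.0, -0.141], [0.0, -1.0, -0.001]]
contact_force: [-0.1, 0.2, 5.7]
gripper_width: 35.3
```

```bash
python3 go.py 535.4 -188.8 190 1.1325
```

```text
t 28.9 p [681.9 -71.8  83.9] psi 1.7121 tilt [ 0.     -0.0007] w 35.3 F [-0.1  0.2  5.7]
d [-146.5 -117.   106.1] units xyz [-4.76 -5.31  8.07] wy 5.8
  /8 [-0.595 -0.664  1.009] wy 0.724  /16 [-0.297 -0.332  0.504]  /24 [-0.198 -0.221  0.336]
```

play_rows(motion=[[0,0,0,0,-0.4,0,-1],[0,0.5,0,0,-0.8,0,-1],[0,0.9,0,0,-0.9,0,-1],[0,0.9,0,0,-0.9,0,-1],[0,0.9,0,0,-0.8,0,-1],[0,0.9,0,0,-0.6,0,-1],[0,0.9,0,0,-0.3,0,-1],[0,0.8,0,0,0,0,-1]])

```text
t: 29.7
eef_pos: [681.9, -71.8, 178.8]
ee_rot: [[0.428, 0.001, -0.904], [0.904, 0.0, 0.428], [0.001, -1.0, -0.001]]
contact_force: [0.2, 0.5, 0.0]
gripper_width: 35.2
```

```bash
python3 go.py 535.4 -188.8 180 1.1325
```

```text
t 29.7 p [681.9 -71.8 178.8] psi 1.1284 tilt [ 0.0008 -0.0012] w 35.2 F [0.2 0.5 0. ]
d [-146.5 -117.     1.2] units xyz [-8.42 -0.07  4.12] wy -0.04
  /8 [-1.053 -0.009  0.515] wy -0.005  /16 [-0.526 -0.004  0.257]  /24 [-0.351 -0.003  0.172]
```

play_rows(motion=[[0,0,0,-0.6,0,0.3,-1],[0,0,0,-1,0,0.5,-1],[0,0,0,-1,0,0.5,-1],[0,0,0,-1,0,0.5,-1],[0,0,0,-1,0,0.5,-1],[0,0,0,-1,0,0.5,-1],[0,0,0,-1,0,0.5,-1],[0,0,0,-1,0.2,0.45,-1]])

```text
t: 30.5
eef_pos: [547.4, -178.7, 173.6]
ee_rot: [[0.423, 0.0, -0.906], [0.906, 0.0, 0.423], [0.0, -1.0, 0.0]]
contact_force: [-0.1, 0.1, -0.9]
gripper_width: 35.1
```

play_rows(motion=[[0,0,0,-0.6,0.4,0.25,-1],[0,0,0,-0.2,0.5,0.1,-1],[0,0,0,0,0.5,0,-1],[0,0,0,0,0.3,0,-1],[0,0,0,0,0.2,0,-1],[0,0,0,0,0,0,-1],[0,0,0,0,0,0,-1],[0,0,0,0,0,0,-1]])

```text
t: 31.3
eef_pos: [536.4, -189.1, 135.8]
ee_rot: [[0.425, 0.001, -0.905], [0.905, -0.0, 0.425], [0.0, -1.0, -0.001]]
contact_force: [-0.2, -0.2, -0.4]
gripper_width: 34.8
```

```bash
python3 go.py 535.4 -188.6 124 1.1325; python3 - <<'E'
from vis import *
C=cams()
for n,c in list(C.items()):
    cv2.imwrite(f"pics/{n}6.png",cv2.resize(c["frame"][100:240,200:400],None,fx=3.5,fy=3.5,interpolation=cv2.INTER_CUBIC))
E
```

```text
t 31.3 p [ 536.4 -189.1  135.8] psi 1.1323 tilt [ 0.0002 -0.0005] w 34.8 F [-0.2 -0.2 -0.4]
d [ -1.    0.5 -11.8] units xyz [-0.    0.59  0.05] wy -0.0
  /8 [-0.     0.074  0.007] wy -0.0  /16 [-0.     0.037  0.003]  /24 [-0.     0.025  0.002]
```

View pics/side6.png

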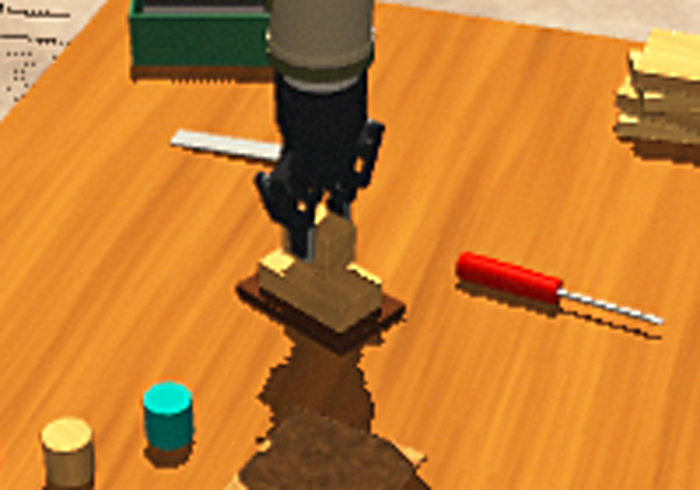

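play_rows(motion=[[0,0,0,0.02,0.1,0.05,-1],[0,0,0,0,0.15,0,-1],[0,0,0,0,0.15,0,-1],[0,0,0,0,0.1,0,-1],[0,0,0,0,0.06,0,-1],[0,0,0,0,0.03,0,-1],[0,0,0,0,0,0,-1],[0,0,0,0,0,0,-1]])

```text
t: 32.2
eef_pos: [535.2, -188.3, 123.9]
ee_rot: [[0.425, -0.0, -0.905], [0.905, 0.0, 0.425], [0.0, -1.0, 0.0]]
contact_force: [-2.0, 1.8, 5.4]
gripper_width: 35.2
```

```bash
python3 go.py 535.8 -188.2 124 1.1325
```

```text
t 32.2 p [ 535.2 -188.3  123.9] psi 1.1319 tilt [0.0003 0.0004] w 35.2 F [-2.   1.8  5.4]
d [0.6 0.1 0.1] units xyz [ 0.02 -0.   -0.03] wy -0.01
  /8 [ 0.002 -0.001 -0.003] wy -0.001  /16 [ 0.001 -0.    -0.002]  /24 [ 0.001 -0.    -0.001]
```

play_rows(motion=[[0,0,0,0,0,0,0.3],[0,0,0,0,0,0,0.3],[0,0,0,0,0,0,0.3],[0,0,0,0,-0.3,0,0.3],[0,0,0,0,-0.6,0,0.3],[0,0,0,0,-1,0,0.3],[0,0,0,0,-1,0,0.3],[0,0,0,0,-0.8,0,0.3]])

```text
t: 33.0
eef_pos: [535.6, -188.6, 199.9]
ee_rot: [[0.425, 0.002, -0.905], [0.905, -0.0, 0.425], [0.0, -1.0, -0.002]]
contact_force: [-0.2, 0.1, -0.0]
gripper_width: 55.6
```

```bash
python3 go.py 656.3 77.4 140 1.1325
```

```text
t 33.0 p [ 535.6 -188.6  199.9] psi 1.1317 tilt [ 0.0005 -0.0017] w 55.6 F [-0.2  0.1 -0. ]
d [120.7 266.  -59.9] units xyz [14.6  3.   0.2] wy -0.01
  /8 [1.825 0.375 0.025] wy -0.001  /16 [0.913 0.188 0.012]  /24 [0.608 0.125 0.008]
```

play_rows(motion=[[0,0,0,0.7,0,0,0.3],[0,0,0,1,0,0,0.3],[0,0,0,1,0,0,0.3],[0,0,0,1,0,0,0.3],[0,0,0,1,0,0,0.3],[0,0,0,1,0,0.1,0.3],[0,0,0,1,0,0.1,0.3],[0,0,0,1,0,0,0.3]])

```text
t: 33.8
eef_pos: [597.4, -45.3, 197.5]
ee_rot: [[0.424, -0.0, -0.906], [0.906, 0.0, 0.424], [0.0, -1.0, 0.001]]
contact_force: [0.4, 0.5, 0.8]
gripper_width: 55.6
```

play_rows(motion=[[0,0,0,1,0,0,0.3],[0,0,0,1,0,0,0.3],[0,0,0,1,0.2,0,0.3],[0,0,0,1,0.4,0,0.3],[0,0,0,1,0.6,0,0.3],[0,0,0,1,0.8,0,0.3],[0,0,0,0.6,0.6,0,0.3],[0,0,0,0.2,0.4,0,0.3]])

```text
t: 34.6
eef_pos: [654.8, 77.8, 135.8]
ee_rot: [[0.423, -0.002, -0.906], [0.906, -0.0, 0.423], [-0.001, -1.0, 0.002]]
contact_force: [-1.1, 0.3, -0.0]
gripper_width: 55.4
```

```bash
python3 go.py 656.3 77.4 84 1.1325;python3 - <<'E'
from vis import *
C=cams()
L=list(C.values())
for n,c in list(C.items()):
    cv2.imwrite(f"pics/{n}7.png",cv2.resize(c["frame"][100:300,150:410],None,fx=2.7,fy=2.7))
    print(n,"top",fit([c],"rect",(56,36),40,80,536,-188,-.44,r=9)[0],"base",fit([c],"rect",(100,56),12,40,536,-188,-.44,r=9)[0],"stand",fit([c],"rect",(130,84),0,12,536,-188,-.44,r=9)[0])
print(fit(L,"rect",(56,36),40,80,536,-188,-.44,r=9)[0],fit(L,"rect",(100,56),12,40,536,-188,-.44,r=9)[0],fit(L,"rect",(130,84),0,12,536,-188,-.44,r=9)[0])
E
```

```text
t 34.6 p [654.8  77.8 135.8] psi 1.1339 tilt [-0.0008  0.0016] w 55.4 F [-1.1  0.3 -0. ]
d [  1.5  -0.4 -51.8] units xyz [ 0.02  2.59 -0.08] wy 0.01
  /8 [ 0.002  0.323 -0.01 ] wy 0.002  /16 [ 0.001  0.162 -0.005]  /24 [ 0.001  0.108 -0.003]
top top [ 5.41533783e+02 -1.94890590e+02 -4.40655004e-01] base [ 5.37902187e+02 -1.89540493e+02 -4.40824113e-01] stand [ 5.36214038e+02 -1.88648421e+02 -4.30731059e-01]
side top [ 532.51357177 -185.31890577   -0.55917888] base [ 5.34073231e+02 -1.86079287e+02 -4.31903610e-01] stand [ 5.33497914e+02 -1.88394167e+02 -4.57676170e-01]
[ 5.34529376e+02 -1.90652781e+02 -4.33520364e-01] [ 5.36205747e+02 -1.87743769e+02 -4.21700659e-01] [ 5.35581496e+02 -1.88719282e+02 -4.38438411e-01]
```

View pics/side7.png

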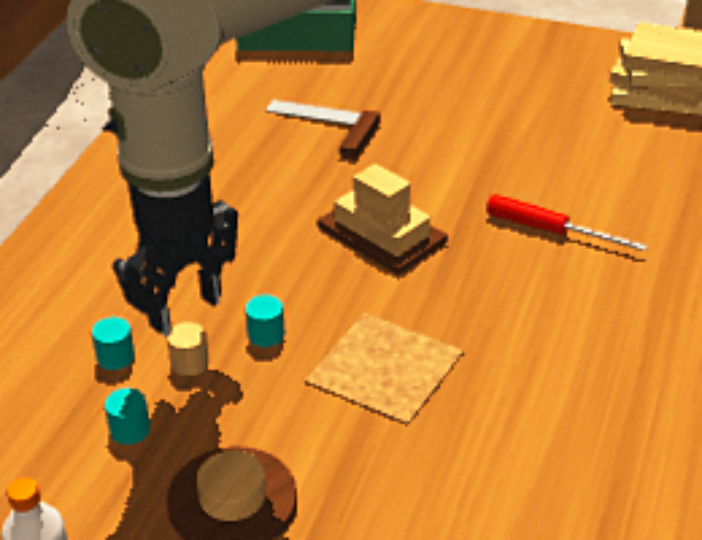

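View pics/top7.png

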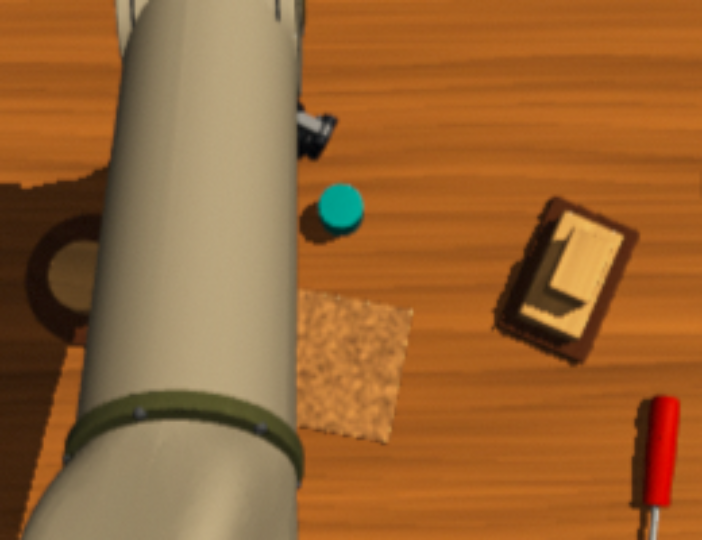

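play_rows(motion=[[0,0,0,0,0.3,-0.05,0.3],[0,0,0,0,0.4,-0.03,0.3],[0,0,0,0,0.5,0,0.3],[0,0,0,0,0.5,0,0.3],[0,0,0,0,0.4,0,0.3],[0,0,0,0,0.2,0,0.3],[0,0,0,0,0.1,0,0.3],[0,0,0,0,0,0,0.3]])

```text
t: 35.5
eef_pos: [656.3, 75.3, 89.6]
ee_rot: [[0.425, -0.0, -0.905], [0.905, 0.0, 0.425], [-0.0, -1.0, 0.0]]
contact_force: [-0.5, -0.3, -0.3]
gripper_width: 55.3
```

play_rows(motion=[[0,0,0,0,0,0,-1],[0,0,0,0,0,0,-1],[0,0,0,0,0,0,-1],[0,0,0,0,0,0,-1],[0,0,0,0,0,0,-1],[0,0,0,0,0,0,-1],[0,0,0,0,0,0,-1],[0,0,0,0,0,0,-1]])

```text
t: 36.3
eef_pos: [656.8, 75.3, 90.5]
ee_rot: [[0.425, 0.001, -0.905], [0.905, 0.0, 0.425], [0.001, -1.0, -0.001]]
contact_force: [-0.5, 0.5, 5.9]
gripper_width: 38.4
```

```bash
python3 go.py 540.1 236.3 190 1.1325
```

```text
t 36.3 p [656.8  75.3  90.5] psi 1.132 tilt [ 0.0009 -0.0011] w 38.4 F [-0.5  0.5  5.9]
d [-116.7  161.    99.5] units xyz [ 4.81 -4.98  8.7 ] wy -0.0
  /8 [ 0.602 -0.623  1.087] wy -0.001  /16 [ 0.301 -0.311  0.544]  /24 [ 0.201 -0.208  0.362]
```

play_rows(motion=[[0,0,0,0,-0.4,0,-1],[0,0,0,0,-0.8,0,-1],[0,0,0,0,-1,0,-1],[0,0,0,0,-1,0.3,-1],[0,0,0,0.2,-0.9,0.5,-1],[0,0,0,0.5,-0.6,0.9,-1],[0,0,0,0.55,-0.3,1,-1],[0,0,0,0.55,0,1,-1]])

```text
t: 37.1
eef_pos: [604.7, 139.8, 192.1]
ee_rot: [[0.425, 0.003, -0.905], [0.905, 0.001, 0.425], [0.002, -1.0, -0.002]]
contact_force: [-0.2, 0.9, -0.3]
gripper_width: 38.4
```

play_rows(motion=[[0,0,0,0.55,0,1,-1],[0,0,0,0.55,0,1,-1],[0,0,0,0.55,0,1,-1],[0,0,0,0.55,0,1,-1],[0,0,0,0.4,0.2,0.6,-1],[0,0,0,0.2,0.4,0.2,-1],[0,0,0,0,0.4,0,-1],[0,0,0,0,0.3,0,-1]])

```text
t: 37.9
eef_pos: [541.9, 229.5, 162.7]
ee_rot: [[0.426, -0.0, -0.905], [0.905, -0.001, 0.426], [-0.001, -1.0, 0.0]]
contact_force: [0.4, -0.6, -0.6]
gripper_width: 38.1
```

```bash
python3 go.py 540.1 236.4 131 1.1325
```

```text
t 37.9 p [541.9 229.5 162.7] psi 1.1308 tilt [-0.0011  0.    ] w 38.1 F [ 0.4 -0.6 -0.6]
d [ -1.8   6.9 -31.7] units xyz [0.27 1.58 0.23] wy -0.02
  /8 [0.034 0.198 0.028] wy -0.002  /16 [0.017 0.099 0.014]  /24 [0.011 0.066 0.009]
```

play_rows(motion=[[0,0,0,0.15,0.2,0.12,-1],[0,0,0,0.1,0.3,0.1,-1],[0,0,0,0,0.3,0,-1],[0,0,0,0,0.2,0,-1],[0,0,0,0,0.1,0,-1],[0,0,0,0,0,0,-1],[0,0,0,0,0,0,-1],[0,0,0,0,0,0,-1]])

```text
t: 38.7
eef_pos: [539.9, 237.2, 142.0]
ee_rot: [[0.425, 0.0, -0.905], [0.905, 0.0, 0.425], [0.001, -1.0, -0.0]]
contact_force: [-0.3, 0.7, -0.4]
gripper_width: 38.0
```

```bash
python3 go.py 540.1 236.4 131 1.1325
```

```text
t 38.7 p [539.9 237.2 142. ] psi 1.132 tilt [ 0.0005 -0.0003] w 38.0 F [-0.3  0.7 -0.4]
d [  0.2  -0.8 -11. ] units xyz [-0.03  0.55 -0.03] wy -0.01
  /8 [-0.004  0.069 -0.003] wy -0.001  /16 [-0.002  0.034 -0.002]  /24 [-0.001  0.023 -0.001]
```

play_rows(motion=[[0,0,0,-0.03,0.12,-0.02,-1],[0,0,0,0,0.14,0,-1],[0,0,0,0,0.12,0,-1],[0,0,0,0,0.1,0,-1],[0,0,0,0,0.06,0,-1],[0,0,0,0,0.03,0,-1],[0,0,0,0,0,0,-1],[0,0,0,0,0,0,-1]])

```text
t: 39.5
eef_pos: [539.8, 236.4, 130.5]
ee_rot: [[0.425, -0.0, -0.905], [0.905, 0.0, 0.425], [0.0, -1.0, 0.0]]
contact_force: [-1.8, -1.4, 2.0]
gripper_width: 38.4
```

```bash
python3 go.py 540.1 236.4 130.5 1.1325
```

```text
t 39.5 p [539.8 236.4 130.5] psi 1.132 tilt [0.0001 0.0002] w 38.4 F [-1.8 -1.4  2. ]
d [ 0.3 -0.   0. ] units xyz [ 0.01 -0.   -0.02] wy -0.01
  /8 [ 0.001 -0.    -0.002] wy -0.001  /16 [ 0.    -0.    -0.001]  /24 [ 0.    -0.    -0.001]
```

play_rows(motion=[[0,0,0,0,0.02,0,-1],[0,0,0,0,0,0,0.3],[0,0,0,0,0,0,0.3],[0,0,0,0,0,0,0.3],[0,0,0,0,0,0,0.3],[0,0,0,0,-0.4,0,0.3],[0,0,0,0,-0.8,0,0.3],[0,0,0,0,-1,0,0.3]])

```text
t: 40.3
eef_pos: [539.5, 236.3, 174.3]
ee_rot: [[0.425, -0.001, -0.905], [0.905, -0.001, 0.425], [-0.001, -1.0, 0.001]]
contact_force: [0.5, -0.2, 0.4]
gripper_width: 55.5
```

play_rows(motion=[[0,0,0,0,-1,0,0.3],[0,0,0,0,-1,0,0.3],[0,0,0,0.5,-1,0.5,0.3],[0,0,0,0.6,-0.5,1,0.3],[0,0,0,0.6,0,1,0.3],[0,0,0,0.6,0,1,0.3],[0,0,0,0.6,0,1,0.3],[0,0,0,0.6,0,1,0.3]])

```text
t: 41.1
eef_pos: [469.5, 347.2, 244.7]
ee_rot: [[0.425, 0.001, -0.905], [0.905, 0.001, 0.425], [0.001, -1.0, -0.0]]
contact_force: [-0.3, -0.5, 0.3]
gripper_width: 55.6
```

play_rows(motion=[[0,0,0,0.6,0,1,0.3],[0,0,0,0.6,0,1,0.3],[0,0,0,0.6,0,1,0.3],[0,0,0,0.6,0,1,0.3],[0,0,0,0.6,0,1,0.3],[0,0,0,0.6,0,1,0.3],[0,0,0,0.6,0,1,0.3],[0,0,0,0.6,0,1,0.3]])

```text
t: 41.9
eef_pos: [365.4, 502.1, 244.6]
ee_rot: [[0.425, 0.0, -0.905], [0.905, 0.001, 0.425], [0.001, -1.0, -0.0]]
contact_force: [0.8, 0.3, -0.6]
gripper_width: 55.2
```

play_rows(motion=[[0,0,0,0.6,0,1,0.3],[0,0,0,0.6,0,1,0.3],[0,0,0,0.6,0,1,0.3],[0,0,0,0.6,0,1,0.3],[0,0,0,0.6,0,1,0.3],[0,0,0,0.6,0,1,0.3],[0,0,0,0.3,0,0.5,0.3],[0,0,0,0,0,0,0.3]])

```text
t: 42.7
eef_pos: [279.9, 628.3, 243.9]
ee_rot: [[0.423, -0.0, -0.906], [0.906, 0.0, 0.423], [0.0, -1.0, 0.001]]
contact_force: [0.2, -0.1, -0.4]
gripper_width: 55.6
```

```bash
python3 go.py;python3 - <<'E'
from vis import *
import pickle
C=cams();pickle.dump(C,open("c8.pkl","wb"))
for n,c in list(C.items()):
    cv2.imwrite(f"pics/{n}8.png",c["frame"])
t=C["top"]["frame"];s=C["side"]["frame"]
r=lambda im,u,v:cv2.resize(im[v-35:v+35,u-35:u+35],(390,390),interpolation=cv2.INTER_CUBIC)
cv2.imwrite("pics/z8.png",np.hstack([r(t,184,200),r(t,360,200)]))
E
```

```text
t 42.7 p [279.9 628.3 243.9] psi 1.1345 tilt [0.     0.0006] w 55.6 F [ 0.2 -0.1 -0.4]
```

View pics/side8.png

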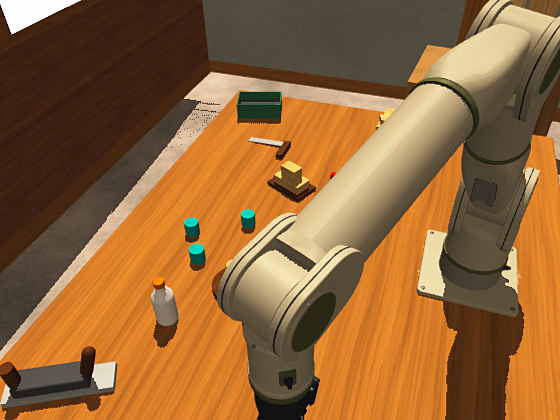

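View pics/z8.png

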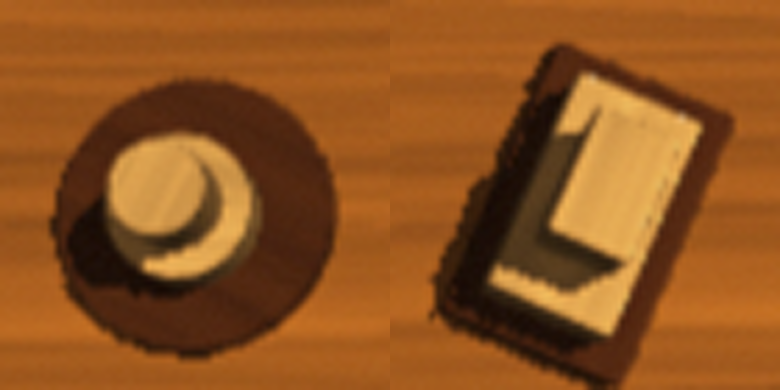

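play_rows(motion=[[0,0,0,0.4,-0.5,1,0.3],[0,0,0,0.4,-0.5,1,0.3],[0,0,0,0.3,-0.5,1,0.3],[0,0,0,0,-0.5,1,0.3],[0,0,0,-0.5,-0.5,1,0.3],[0,0,0,-0.5,0,1,0.3],[0,0,0,-0.5,0,0.5,0.3],[0,0,0,0,0,0,0.3]])

```text
t: 43.6
eef_pos: [158.4, 674.7, 294.2]
ee_rot: [[0.423, -0.001, -0.906], [0.906, -0.0, 0.423], [-0.0, -1.0, 0.001]]
contact_force: [-0.2, 0.0, -0.4]
gripper_width: 55.7
```

```bash
python3 go.py;python3 - <<'E'
from vis import *
import pickle
C=cams();pickle.dump(C,open("c9.pkl","wb"))
out=[]
for n,c in C.items():
    im=c["frame"];row=[]
    for X,Y,items in((540.2,236,[("round",(120,),0,12,0),("round",(62,),12,40,0),("round",(40,),40,80,0)]),
                     (535.8,-188.2,[("rect",(130,84),0,12,-.438),("rect",(100,56),12,40,-.438),("rect",(56,36),40,80,-.438)])):
        u,v=proj(c,[[X,Y,30]])[0].astype(int);k=8 
        w=cv2.resize(im[v-32:v+32,u-32:u+32],None,fx=k,fy=k,interpolation=cv2.INTER_CUBIC)
        o=w.copy()
        for (kind,d,z0,z1,yaw),col in zip(items,((0,255,0),(255,255,0),(0,0,255))):
            q=proj(c,pts(kind,d,X,Y,yaw,z1)); q=((q-[u-32,v-32]+.5)*k).astype(np.int32)
            cv2.polylines(o,[q],True,col,1)
        row.append(cv2.resize(o,(390,390),interpolation=cv2.INTER_AREA) if 0 else o[56:456,56:456])
    cv2.imwrite(f"pics/ov_{n}.png",np.hstack(row))
    cv2.imwrite(f"pics/{n}9.png",im)
E
```

```text
t 43.6 p [158.4 674.7 294.2] psi 1.1341 tilt [-0.0004  0.0007] w 55.7 F [-0.2  0.  -0.4]
```

View pics/ov_top.png

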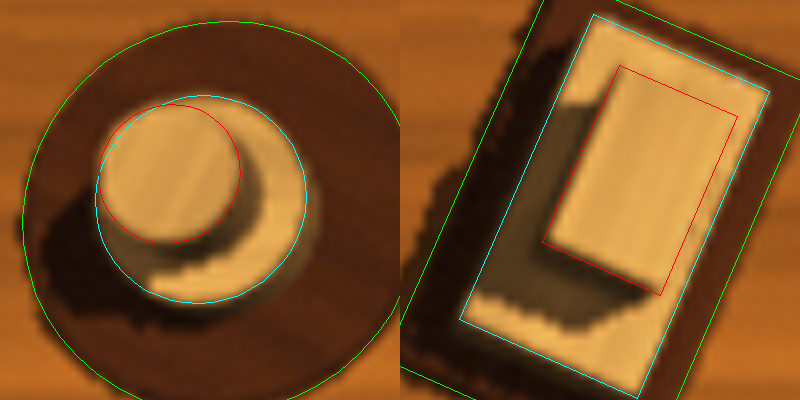

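View pics/ov_side.png

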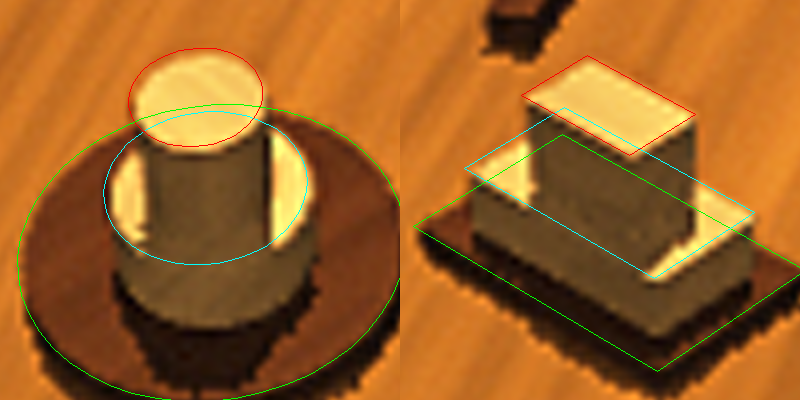

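View pics/side9.png

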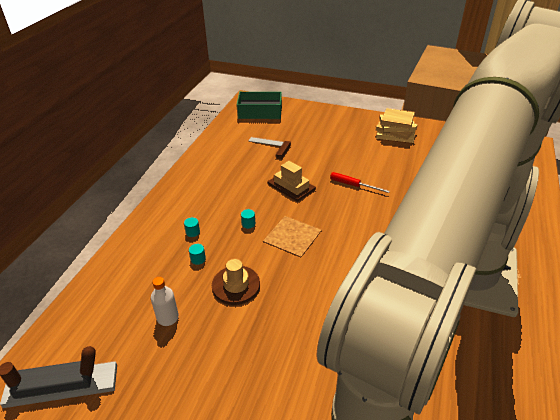

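```bash
python3 - <<'E'
from bench import manip
print(manip.close_job())
E
```

```text
the job is handed in; nothing more can be done
None
```

The bases are swapped and each carries its own top block. I handed the job in at about 44 s of the 128 s allowed.

**What I did:** I moved the rectangular base to the cork mat and the round base to the round stand. Then I moved the rectangular base from the mat to its own stand, set square. Last I placed the rectangular top with its long side along the base, then the plain wood round top. The arm was drawn well clear before hand-in.

**Last checks:**
- **Centring:** outlines drawn for a perfectly centred stack match both cameras to under 1 px, about 2 mm.
- **Squareness:** the rectangular base was within about 0.02 rad of its stand.
- **Bystanders:** the glue bottle, screwdriver, try square and turquoise drums look undisturbed in the last side picture. I judged that by eye and did not measure it.
- **Forces:** the readings I saw stayed under about 21 N.

**Checks that disagreed:**
- The two cameras differ by up to 2–5 mm on the raised parts. In the side view the bases and tops sit about 1–1.5 mm off the drawn outlines. I took that as calibration error.
- The automatic outline fit of the rectangular top on its base was unreliable, scattering by about 5–9 mm and 0.1 rad. I relied on the overlays and the robot's own position readings for that part.

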